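Clear the stuck carrot from the feed chute

TASK

A chunk of carrot is stuck in the steel feed chute that stands over its white tray. Take the wooden pusher with the wide round collar out of the utensil rack and, holding it, push the carrot out through the bottom of the chute into the tray. Leave the pusher fully home in the chute, its collar resting on the rim, and let go of it.

Things in the scene. Friction and masses are not known exactly. Their poses are not given: they have to be found in the camera images.
- chute_mouth (a point): Centre of the chute's round mouth, level with the rim, on the tube's axis; z up. Fixed upright steel tube, open at both ends. Funnel mouth 60 mm wide inside (68 outside), narrowing over 20 mm to a straight 44 mm bore; the open lower end is 80 mm below the mouth. Sprung rubber wipers jam the carrot: pushing it takes 6 to 16 N; it drops out once pushed 20 to 25 mm down.
- chute: The fixed stand of the chute; origin on the tube's axis at counter level, 150 mm below the mouth, z up. Around it lies the white tray, 164 mm across, edge 24 mm high, floor 5 mm above the counter. The stand's post is 112 mm from the axis on the -x side and ends below the rim.
- pusher_grip (a point): Grip centre of the loose beech pusher, z up its axis, about 0.18 kg. Grip 30 mm wide, 47 long (24 mm above this point); under it a collar 76 mm wide, 8 thick (under face 31 mm below this point); then a shaft 30 mm wide, 90 long, foot 121 mm below this point. Starts upright in a hole 22 mm deep of a dark rack 30 mm high, 95 mm from a white pestle or black and red brush. Home: 31 mm above the mouth.
- carrot_center (a point): Centre of the stuck orange carrot chunk, a cylinder 40 mm in diameter and 30 mm long, about 40 g, loose. It starts jammed in the chute's bore with its axis upright, its centre 45 mm and its upper face 30 mm below the mouth.
Things that resemble listed ones, but are neither listed nor needed, are in the scene too. Of the things that look like the chute, the largest one is meant. Of the things that look like the part that bears pusher_grip, the larger one is meant.

How it is judged:
By the outcome, as a careful person would: the job done as asked, in the order asked, and still so for the second after the job is handed in, with the robot touching nothing.
It also fails if it takes over 38 s, if anything falls off the work surface, if the arm or the gripper's body presses on something with over 40 N, if the wrist force passes 120 N, or if a joint passes its speed limit or range.

ROBOT

A 6-joint arm with a two-finger parallel gripper is mounted at the origin on the work surface. World frame = base frame: x ahead of the robot, y to its left, z up, the work surface at z = 0. Lengths are in m, angles in rad, forces in N, time in s.
With the tool pointing down it reaches from about 0.375 to 0.975 m from the base axis. Payload 3.8 kg.
Tool frame: the origin (TCP) lies between the finger pads; the fingertips stand 25 mm ahead of it and the grasp point (between the pads) lies 6 mm ahead of it (arm.tip_reach is the distance from the TCP to the fingertips, in m); z points along the fingers, x is the direction in which the jaws open and shut, and the axes are right-handed (so a half turn about z gives the same grasp; the last joint's range is limited). The gripper opens to 88 mm and grips with 3 to 60 N. Pads are 18 mm wide; open, the fingers measure 123 mm over their backs; the gripper's body (75 mm by 187 mm) begins 45 mm behind the grasp point.
Start: joints at [1.308, 0.264, 1.604, -0, 1.274, -0.037], TCP at [0.151, 0.658, 0.264] pointing down, gripper open.
Joint ranges: [-2.63, 2.63], [-0.94, 2.18], [0.31, 2.57], [-1.31, 4.45], [0, 2.66], [-2.55, 2.55]. Speed limits (rad/s): [2.57, 2.57, 3.14, 3.14, 3.14, 3.14].

INTERFACE

Orientations are given as a unit quaternion [w, x, y, z].
In Python, from station import get_state, vision, sign_off, arm gives the robot as it stands.
- The arm moves only by the tool play_rows, never from a script. Its argument "targets" is a list of rows, each an object with "translation": the shift along the tool's x, y, z in cm, a list of three; "twist": the turn about the tool's z in rad. A call has exactly 5 rows; each row is the pose to reach, as a shift and turn from the pose commanded when the call began, along the tool's axes at that moment; what a row does not reach only later rows make up. A row lasts 1/8 s, in which the tool goes at most 62.5 mm and 10.7 degrees, less where a joint would pass 70% of its speed; a pose out of reach is approached as far as the arm can. A call with a gripper value outside its range is refused whole. "hand" is the finger opening in cm, from 0 to 8.81, set as the call begins (left out, the last holds). The fingers move at their own pace and stop on an object; "newtons" is the grip in N (left out, the last holds). Time passes only in rows, so rows that repeat a pose let the fingers close, or fill a call up. It gives the time, the measured TCP pose, the force and the opening at its end, in the units of the state.
- get_state(): the state, without advancing time (a new reading comes with each control period).
- vision.get_image(name): name is "side" or "top"; returns (picture, depth): 480x640x3 uint8, blue, green, red; 480x640 float32, m along the optical axis (not along the pixel's ray), 0 where there is no reading.
- vision.camera_info(name): a dict with "fx", "fy", "cx", "cy" (pixels), "k1" (the pictures are not rectified: a ray, as slopes to the right and down, at radius r is drawn at 1 + k1 r^2 times it, then the intrinsics apply), "rvec" (rotation vector, rad) and "tvec" (3), from world to camera coordinates, as OpenCV has them. Camera axes: x right, y down, z forward; pixel columns grow to the right and rows downward; lengths in m; the calibration is good to about 2 mm. A picture is of the moment at which its call begins. camera_info takes no time and is no camera call.
- sign_off(): hands the job in, once; it reports no verdict.
Trained networks look in the newest picture that a camera, given by its name, has taken for a name from the list of things; names that differ only in an ending like _2 or _b are one class to them, and where a whole thing is asked for, a point or a joint stands for the part that bears it (a point fixed in the world has none). Each returns a list of dicts, best first, with "p" (0 to 1); they miss things now and then, are a little off and sometimes report something else, mostly with a low value. They report only what shows in the picture. A call takes as long as a camera call. They do not tell look-alikes from the thing itself.
- vision.search_frame(camera, name): "bbox" ([left, top, right, bottom] in pixels, round what is visible of it).
- vision.outline_of(camera, name): "pixels" (480x640 bool, what is visible of it) and "bbox" ([left, top, right, bottom] in pixels, round what is visible of it).
- vision.pinpoint(camera, name): "at" ([row, column] in pixels: a listed point, or the origin of a listed thing).
The state is a dict: "clock": time; "joints": joint angles; "joint_vel": joint speeds; "joint_torque": joint torques, N m; "position": TCP position; "orientation": TCP orientation; "wrist_force": force on the tool from outside, world axes, zero at the start; "moment": the same for the moment, N m; "gripper_width": finger opening in m.
Only numpy, scipy, OpenCV 4.12 (cv2) and the standard library are available. Lean on these libraries where they do the work, as an engineer would, in place of code of your own. Each camera call takes 0.05 s, during which the arm holds its last target. There are 200 camera calls.

## Working session

There is one attempt and no reset: what is moved stays moved. The work goes in short steps, Python scripts to look and compute and a tool call to move; the robot and the scene stay as the last step left them, time stands still between calls to the robot, and variables do not carry over. Pictures are saved under pics/ and viewed, about 8 in all and at most 12, crops included, and the job is handed in when it is done.

Besides the shell and the picture viewer there is one more tool, called after ">>>" as name(argument=value, ...) on one line, values as JSON. play_rows: Moves the arm, as the interface text tells. Its arguments: {"type":"object","properties":{"targets":{"type":"array"},"hand":{"type":"number"},"newtons":{"type":"number"}},"required":["targets"]}

```bash
ls; mkdir -p pics
cat > h.py <<'E'
import numpy as np, cv2
from station import get_state, vision, sign_off, arm
def cam(n):
    c=vision.camera_info(n); R=cv2.Rodrigues(np.array(c['rvec'],float))[0]; return c,R,np.array(c['tvec'],float).ravel()
def ray(n,row,col):
    c,R,t=cam(n); u=np.array([(col-c['cx'])/c['fx'],(row-c['cy'])/c['fy']]); s=u.copy()
    for _ in range(20): s=u/(1+c['k1']*(s@s))
    d=np.array([s[0],s[1],1.]); return -R.T@t, R.T@d   # origin, dir with unit depth
def at_depth(n,row,col,z): o,d=ray(n,row,col); return o+d*z
def at_height(n,row,col,h): o,d=ray(n,row,col); return o+d*(h-o[2])/d[2]
def proj(n,P):
    c,R,t=cam(n); p=R@np.asarray(P,float)+t; s=p[:2]/p[2]; s=s*(1+c['k1']*(s@s)); return np.array([c['fy']*s[1]+c['cy'],c['fx']*s[0]+c['cx']]),p[2]
def cloud(n,depth):
    c,R,t=cam(n); v,u=np.mgrid[:480,:640]; a=np.stack([(u-c['cx'])/c['fx'],(v-c['cy'])/c['fy']],-1).astype(float); s=a.copy()
    for _ in range(15): s=a/(1+c['k1']*(s**2).sum(-1,keepdims=True))
    p=np.dstack([s,np.ones((480,640))])*depth[...,None]; return (p-t)@R
E
python3 - <<'E'
from h import *
np.set_printoptions(precision=4,suppress=True)
for n in ("top","side"):
    im,d=vision.get_image(n); cv2.imwrite(f'pics/{n}0.png',im); np.save(f'{n}0.npy',d)
    c,R,t=cam(n); print(n,-R.T@t,R[2],R[0],c['fx'])
    for k in ("chute_mouth","pusher_grip","chute","carrot_center"):
        print(k,[(np.round(r['at']),round(r['p'],2)) for r in vision.pinpoint(n,k)][:4])
print(get_state())
E
```

```text
pics
top [0.4017 0.0107 1.2368] [ 0.1305 -0.0115 -0.9914] [-0.0229 -0.9997  0.0086] 599.862812831245
chute_mouth [(array([132., 163.]), 0.75), (array([268., 219.]), 0.73), (array([391., 164.]), 0.68)]
pusher_grip [(array([271., 422.]), 0.91), (array([340., 440.]), 0.83)]
chute [(array([386., 175.]), 0.84), (array([278., 226.]), 0.83), (array([154., 174.]), 0.77)]
carrot_center [(array([268., 220.]), 0.78)]
side [0.4849 0.8762 1.0042] [ 0.0456 -0.7079 -0.7048] [-0.9979 -0.0648  0.0005] 522.6871489417168
chute_mouth [(array([355., 438.]), 0.91), (array([296., 327.]), 0.88), (array([342., 197.]), 0.69)]
pusher_grip [(array([191., 339.]), 0.62), (array([199., 391.]), 0.57)]
chute [(array([370., 205.]), 0.95), (array([336., 330.]), 0.78), (array([383., 432.]), 0.72)]
carrot_center [(array([308., 330.]), 0.51)]
{'clock': 0.5, 'joints': array([ 1.3081,  0.2639,  1.604 ,  0.    ,  1.2737, -0.0369]), 'joint_vel': array([ 0.0015, -0.0022, -0.0015,  0.0003,  0.0007, -0.0003]), 'joint_torque': array([ -0.0002, -50.1437, -35.6802,   0.0728,   0.02  ,  -0.0001]), 'position': array([0.1511, 0.6579, 0.2637]), 'orientation': array([-0.    ,  0.7823,  0.623 , -0.    ]), 'wrist_force': array([-0.3216,  0.1938,  0.2018]), 'moment': array([-0.005 ,  0.0375, -0.0196]), 'gripper_width': 0.08811268852688911}
```

View pics/top0.png

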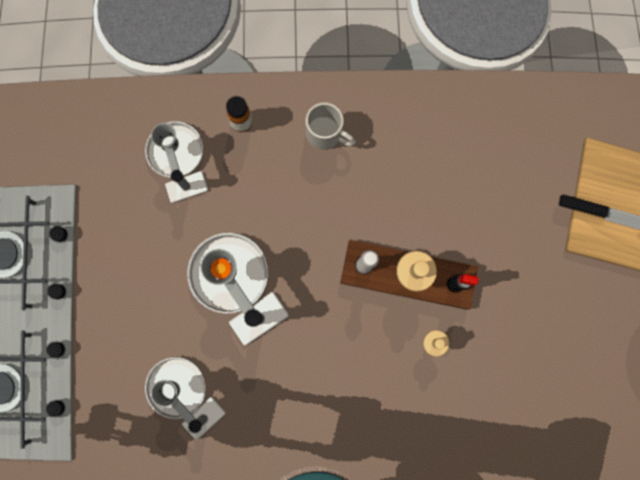

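View pics/side0.png

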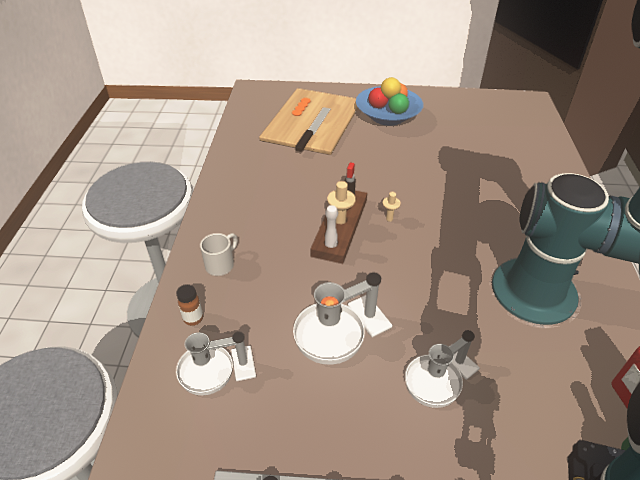

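The pictures show three chutes in the top view. The one at (row 268, col 219) is the largest and the only one holding orange carrot. The ones at (132,163) and (391,164) are smaller look-alikes. There are two pushers: a wide-collared one in the rack at (271,417), between the white pestle and the red/black brush, and a small one standing free at (343,436). I take the larger one in the rack. Next I measure both and confirm in a crop.

Run:
```python
from h import *
np.set_printoptions(precision=4,suppress=True)
for n,px in (("top",{'mouth':[268,219],'grip':[271,422]}),("side",{'mouth':[296,327],'grip':[191,339]})):
    print(n,'mouth@.15',at_height(n,*px['mouth'],.15),'grip@.129',at_height(n,*px['grip'],.129))
D=np.load('top0.npy');im=cv2.imread('pics/top0.png');X=cloud('top',D)
S=np.load('side0.npy');ims=cv2.imread('pics/side0.png');Y=cloud('side',S)
def sel(X,c,r,z0,z1): return X[(np.hypot(X[...,0]-c[0],X[...,1]-c[1])<r)&(X[...,2]>z0)&(X[...,2]<z1)]
g=at_height('top',271,422,.129)[:2]; m=at_height('top',268,219,.15)[:2]
for nm,C in (('top',X),('side',Y)):
    for lab,c,r,z0,z1 in (('collar',g,.055,.1,.115),('gtop',g,.03,.146,.165),('rack',g,.16,.02,.04),('rim',m,.045,.14,.16),('tray',m,.1,.015,.03),('near',g,.14,.115,.3)):
        p=sel(C,c,r,z0,z1)
        if len(p)<5: print(nm,lab,len(p));continue
        (cc,rr)=cv2.minEnclosingCircle(p[:,:2].astype(np.float32)); print(nm,lab,len(p),'med',np.median(p,0),'circ',np.array(cc),rr,'zmax',p[:,2].max())
    # tall stuff near
    p=C[(np.hypot(C[...,0]-g[0],C[...,1]-g[1])<.16)&(C[...,2]>.05)]
    d=np.hypot(p[:,0]-g[0],p[:,1]-g[1]); q=p[d>.05]; lo=q[:,1]>g[1]; 
    for s in (q[lo],q[~lo]): print(nm,'neighbour',len(s),np.median(s,0),s[:,2].max(),s[:,:2].min(0),s[:,:2].max(0))
# rack direction
w=(np.hypot(X[...,0]-g[0],X[...,1]-g[1])<.17)&(X[...,2]>.024)&(X[...,2]<.036)
print('rack rect',cv2.minAreaRect(X[w][:,:2].astype(np.float32)))
a=cv2.resize(im[200:340,180:500],None,fx=2.4,fy=2.4,interpolation=2)
b=cv2.resize(ims[150:360,280:420],None,fx=1.6,fy=1.6,interpolation=2);b=b[:336]
cv2.imwrite('pics/crop1.png',cv2.resize(np.hstack([a[:336],b]),(800,269)))
# joint-of-body
print(arm.tip_reach,[k for k in dir(arm) if k[0]!='_'])
```

```text
top mouth@.15 [0.508  0.1671 0.15  ] grip@.129 [ 0.496  -0.2076  0.129 ]
side mouth@.15 [0.5149 0.1751 0.15  ] grip@.129 [ 0.5036 -0.2009  0.129 ]
top collar 963 med [ 0.496  -0.1972  0.1058] circ [ 0.4997 -0.2012] 0.03844428062438965 zmax 0.11474969390268969
top gtop 210 med [ 0.4996 -0.2007  0.1525] circ [ 0.5    -0.2005] 0.015402854420244694 zmax 0.15882240972371153
top rack 3914 med [ 0.4968 -0.1746  0.0297] circ [ 0.4993 -0.2016] 0.14213715493679047 zmax 0.039800416208088545
top rim 398 med [0.5161 0.1751 0.1469] circ [0.5118 0.1694] 0.03405297175049782 zmax 0.15634616968626933
top tray 537 med [0.5186 0.1836 0.0219] circ [0.5055 0.1613] 0.09189481288194656 zmax 0.029328085603451372
top near 701 med [ 0.5015 -0.1949  0.1479] circ [ 0.5006 -0.201 ] 0.11048921197652817 zmax 0.15882240972371153
top neighbour 334 [ 0.5184 -0.1068  0.1431] 0.15315861493241836 [ 0.5052 -0.1254] [ 0.5369 -0.0933]
top neighbour 826 [ 0.3768 -0.2581  0.0693] 0.15231650396736404 [ 0.3385 -0.3086] [ 0.4937 -0.2178]
side collar 335 med [ 0.4988 -0.1881  0.1057] circ [ 0.4983 -0.1991] 0.04022243246436119 zma
[... 224 characters left out ...]
x 0.03991361771359845
side rim 274 med [0.5112 0.1554 0.1471] circ [0.5115 0.1706] 0.035570889711380005 zmax 0.1531107941391188
side tray 529 med [0.4844 0.1588 0.0218] circ [0.5014 0.164 ] 0.09329379349946976 zmax 0.02990697833220005
side near 429 med [ 0.5033 -0.1874  0.1405] circ [ 0.501  -0.1975] 0.11067407578229904 zmax 0.1562432180986554
side neighbour 360 [ 0.5197 -0.0979  0.1069] 0.1525435185289237 [ 0.5049 -0.1189] [ 0.5353 -0.0876]
side neighbour 440 [ 0.4642 -0.2758  0.087 ] 0.1511522394367753 [ 0.3399 -0.3056] [ 0.4922 -0.2125]
rack rect ((0.49978238344192505, -0.20235301554203033), (0.27091819047927856, 0.09137862175703049), 76.5745620727539)
0.025 ['PlanningError', 'tip_reach']
```

View pics/crop1.png

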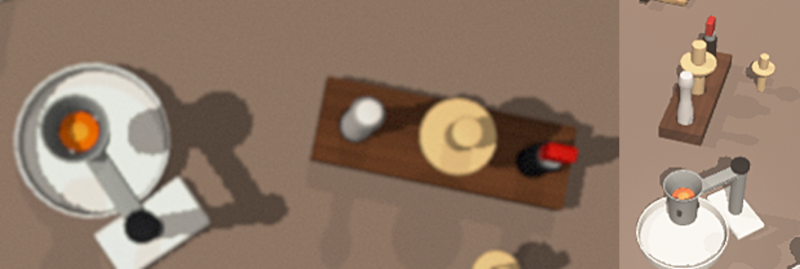

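The crop confirms it: the chute with orange inside, with the bigger tray, and the wide-collared pusher between pestle and brush. Its size also fits: collar radius 38 mm, grip radius 15 mm, top at z = 0.153, rim radius 34 mm. I use grip xy ≈ (0.500, -0.200) and mouth xy ≈ (0.512, 0.170).

```bash
cat >> h.py <<'E'
def go(p,yaw=None):
    """print shift (cm, tool axes) and twist to TCP p (m) with tool x at world yaw"""
    from scipy.spatial.transform import Rotation as Rn
    s=get_state(); w,x,y,z=s['orientation']; R=Rn.from_quat([x,y,z,w]).as_matrix()
    t=0
    if yaw is not None:
        d=np.array([np.cos(yaw),np.sin(yaw),0]); v=R.T@d; t=np.arctan2(v[1],v[0]); t=(t+np.pi/2)%np.pi-np.pi/2
    print('clk',round(s['clock'],2),'pos',np.round(s['position'],4),'yaw',round(np.degrees(np.arctan2(R[1,0],R[0,0])),1),'z',np.round(R[:,2],3),'F',np.round(s['wrist_force'],1),'w',round(s['gripper_width'],4))
    print('shift',np.round(R.T@(np.asarray(p)-s['position'])*100,2),'twist',round(t,3))
E
python3 - <<'E'
from h import *
go([.36,.45,.264]); go([.5,.25,.264]);go([.5,-.2,.264],np.radians(-13))
E
```

```text
clk 0.5 pos [0.1511 0.6579 0.2637] yaw 77.1 z [-0. -0. -1.] F [-0.3  0.2  0.2] w 0.0881
shift [-15.58  25.01  -0.03] twist 0
clk 0.5 pos [0.1511 0.6579 0.2637] yaw 77.1 z [-0. -0. -1.] F [-0.3  0.2  0.2] w 0.0881
shift [-3.194e+01  4.314e+01 -3.000e-02] twist 0
clk 0.5 pos [0.1511 0.6579 0.2637] yaw 77.1 z [-0. -0. -1.] F [-0.3  0.2  0.2] w 0.0881
shift [-7.580e+01  5.321e+01 -3.000e-02] twist -1.57
```

>>> play_rows(targets=[{"translation": [-3,5,0],"twist": 0.15},{"translation": [-6,10,0],"twist": 0.3},{"translation": [-9.5,15,0],"twist": 0.45},{"translation": [-12.5,20,0],"twist": 0.6},{"translation": [-15.5,25,0],"twist": 0.75}], hand=8.81)

```text
clock: 1.12
position: [0.3612, 0.4495, 0.2641]
orientation: [-0.0, 0.957, 0.291, 0.0]
wrist_force: [-0.5, 0.7, -0.7]
gripper_width: 0.0881
```

Run:
```python
from h import *
go([.5,.25,.264],np.radians(-13)); go([.5,.2,.264],np.radians(-13))
```

```text
clk 1.12 pos [0.3612 0.4495 0.2641] yaw 33.8 z [ 0.001  0.001 -1.   ] F [-0.5  0.7 -0.7] w 0.0881
shift [4.30e-01 2.43e+01 1.00e-02] twist 0.817
clk 1.12 pos [0.3612 0.4495 0.2641] yaw 33.8 z [ 0.001  0.001 -1.   ] F [-0.5  0.7 -0.7] w 0.0881
shift [-2.36 28.45  0.  ] twist 0.817
```

>>> play_rows(targets=[{"translation": [0,5,0],"twist": 0.16},{"translation": [0,10,0],"twist": 0.33},{"translation": [0,15,0],"twist": 0.49},{"translation": [0,20,0],"twist": 0.65},{"translation": [0.4,24.3,0],"twist": 0.817}])

```text
clock: 1.75
position: [0.5004, 0.2501, 0.2641]
orientation: [-0.0, 0.994, -0.114, 0.0]
wrist_force: [0.3, 0.2, -0.2]
gripper_width: 0.0885
```

Run:
```python
from h import *
go([.5,-.2,.264],np.radians(-13))
```

```text
clk 1.75 pos [0.5004 0.2501 0.2641] yaw -13.1 z [ 0.001  0.    -1.   ] F [ 0.3  0.2 -0.2] w 0.0885
shift [10.14 43.86 -0.  ] twist -0.001
```

>>> play_rows(targets=[{"translation": [1.2,5,0],"twist": 0},{"translation": [2.3,10,0],"twist": 0},{"translation": [3.5,15,0],"twist": 0},{"translation": [4.6,20,0],"twist": 0},{"translation": [5.8,25,0],"twist": 0}])

```text
clock: 2.38
position: [0.501, -0.0064, 0.2641]
orientation: [-0.0, 0.994, -0.111, 0.001]
wrist_force: [0.4, -0.1, 0.5]
gripper_width: 0.0881
```

>>> play_rows(targets=[{"translation": [1.1,5,0],"twist": 0},{"translation": [2.2,9.5,0],"twist": 0},{"translation": [3.3,14,0],"twist": 0},{"translation": [4.3,18.9,0],"twist": 0},{"translation": [4.3,18.9,0],"twist": 0}])

```text
clock: 3.0
position: [0.5012, -0.2016, 0.2639]
orientation: [0.0, 0.994, -0.113, 0.0]
wrist_force: [-0.1, -0.1, 0.7]
gripper_width: 0.0883
```

Run:
```python
from h import *
go([.5,-.2,.135],np.radians(-13))
```

```text
clk 3.0 pos [ 0.5012 -0.2016  0.2639] yaw -13.0 z [ 0.    -0.001 -1.   ] F [-0.1 -0.1  0.7] w 0.0883
shift [-0.17 -0.14 12.89] twist 0.001
```

>>> play_rows(targets=[{"translation": [-0.1,-0.1,3.5],"twist": 0},{"translation": [-0.1,-0.1,7],"twist": 0},{"translation": [-0.1,-0.1,10],"twist": 0},{"translation": [-0.1,-0.1,12],"twist": 0},{"translation": [-0.1,-0.1,12.7],"twist": 0}])

```text
clock: 3.62
position: [0.4998, -0.196, 0.1353]
orientation: [-0.001, 0.994, -0.11, -0.001]
wrist_force: [-0.6, 0.3, 0.5]
gripper_width: 0.0881
```

>>> play_rows(targets=[{"translation": [0,0,0],"twist": 0},{"translation": [0,0,0],"twist": 0},{"translation": [0,0,0],"twist": 0},{"translation": [0,0,0],"twist": 0},{"translation": [0,0,0],"twist": 0}], hand=1, newtons=45)

```text
clock: 4.25
position: [0.5008, -0.1975, 0.137]
orientation: [0.0, 0.994, -0.111, 0.0]
wrist_force: [-0.5, -0.8, 0.5]
gripper_width: 0.04
```

Run:
```python
from h import *
go([.5,-.2,.3],np.radians(-13))
```

```text
clk 4.25 pos [ 0.5008 -0.1975  0.137 ] yaw -12.7 z [ 0. -0. -1.] F [-0.5 -0.8  0.5] w 0.04
shift [ -0.02   0.26 -16.3 ] twist 0.005
```

>>> play_rows(targets=[{"translation": [0,0,0],"twist": 0},{"translation": [0,0,0],"twist": 0},{"translation": [0,0,0],"twist": 0},{"translation": [0,0,0],"twist": 0},{"translation": [0,0,0],"twist": 0}])

```text
clock: 4.88
position: [0.5008, -0.1975, 0.1368]
orientation: [0.0, 0.994, -0.111, 0.0]
wrist_force: [0.7, 0.1, 1.6]
gripper_width: 0.0291
```

Run:
```python
from h import *
go([.5,-.2,.3],np.radians(-13))
```

```text
clk 4.88 pos [ 0.5008 -0.1975  0.1368] yaw -12.7 z [ 0. -0. -1.] F [0.7 0.1 1.6] w 0.0291
shift [ -0.02   0.26 -16.32] twist 0.005
```

>>> play_rows(targets=[{"translation": [0,0,-1],"twist": 0},{"translation": [0,0,-3],"twist": 0},{"translation": [0,0,-6],"twist": 0},{"translation": [0,0,-9],"twist": 0},{"translation": [0,0,-12],"twist": 0}])

```text
clock: 5.5
position: [0.5003, -0.1973, 0.2578]
orientation: [-0.0, 0.994, -0.111, -0.0]
wrist_force: [0.2, -0.6, -1.8]
gripper_width: 0.029
```

>>> play_rows(targets=[{"translation": [0,0,-3],"twist": 0},{"translation": [0,0,-5],"twist": 0},{"translation": [0,0,-6.5],"twist": 0},{"translation": [0,0,-7],"twist": 0},{"translation": [0,0,-7],"twist": 0}])

```text
clock: 6.12
position: [0.5005, -0.1974, 0.3262]
orientation: [-0.0, 0.994, -0.111, -0.0]
wrist_force: [0.1, -0.3, -2.8]
gripper_width: 0.0287
```

Run:
```python
from h import *
im,d=vision.get_image('side'); 
go([.512,.17,.325],np.radians(-13))
r0,_=proj('side',get_state()['position']); r=r0.astype(int); print(r0)
cv2.imwrite('pics/held.png',cv2.resize(im[max(r[0]-90,0):r[0]+130,max(r[1]-120,0):r[1]+120],None,fx=2.5,fy=2.5))
C=cloud('side',d); s=get_state()['position']
p=C[(np.hypot(C[...,0]-s[0],C[...,1]-s[1])<.06)&(C[...,2]>.16)&(C[...,2]<.31)]
for z in np.arange(.17,.31,.01):
    q=p[abs(p[:,2]-z)<.005]
    if len(q)>4: print(round(z,2),len(q),np.round([q[:,0].min(),q[:,0].max(),q[:,1].max()],4))
```

```text
clk 6.17 pos [ 0.5003 -0.1973  0.3257] yaw -12.7 z [-0.002  0.001 -1.   ] F [-0.   0.  -2.7] w 0.029
shift [ -6.95 -36.08   0.09] twist 0.005
[127.72669539 342.4596795 ]
0.2 18 [ 0.485   0.5104 -0.1849]
0.21 33 [ 0.4852  0.5107 -0.1836]
0.22 35 [ 0.4854  0.5109 -0.183 ]
0.23 40 [ 0.4834  0.511  -0.1816]
0.24 36 [ 0.4838  0.5114 -0.1813]
0.25 44 [ 0.4841  0.5117 -0.1828]
0.26 40 [ 0.4845  0.5118 -0.1836]
0.27 25 [ 0.4848  0.5118 -0.1836]
0.29 141 [ 0.4616  0.535  -0.1607]
0.3 186 [ 0.4618  0.5346 -0.1605]
```

View pics/held.png

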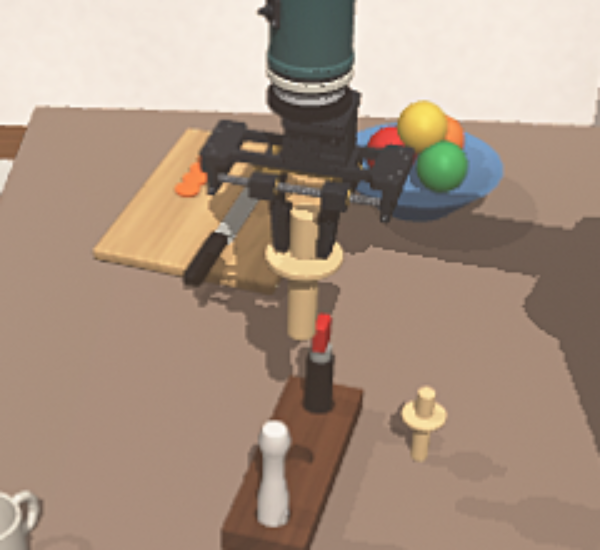

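The held picture shows the pusher upright in the fingers, clear of the rack, with pestle and brush undisturbed. The shaft axis is within 2 mm of the TCP and the foot is at z ≈ 0.197. Now over to the chute.

>>> play_rows(targets=[{"translation": [-0.6,-3,0],"twist": 0},{"translation": [-1.4,-7.5,0],"twist": 0},{"translation": [-2.3,-12,0],"twist": 0},{"translation": [-3.1,-16.5,0],"twist": 0},{"translation": [-4,-21,0],"twist": 0}])

```text
clock: 6.8
position: [0.5073, 0.0176, 0.3254]
orientation: [0.0, 0.994, -0.111, -0.001]
wrist_force: [0.3, 0.0, -1.5]
gripper_width: 0.0291
```

>>> play_rows(targets=[{"translation": [-0.8,-4.5,0],"twist": 0},{"translation": [-1.6,-9,0],"twist": 0},{"translation": [-2.4,-13,0],"twist": 0},{"translation": [-2.8,-15.1,0],"twist": 0},{"translation": [-2.8,-15.1,0],"twist": 0}])

```text
clock: 7.42
position: [0.5132, 0.1709, 0.3252]
orientation: [0.0, 0.994, -0.109, -0.001]
wrist_force: [-0.2, 0.6, -2.1]
gripper_width: 0.0288
```

```bash
cat > look.py <<'E'
from h import *
np.set_printoptions(precision=4,suppress=True)
import sys
n=sys.argv[1]
im,d=vision.get_image('side'); im2,d2=vision.get_image('top')
go([.513,.17,.26],np.radians(-13))
s=get_state()['position']; C=cloud('side',d)
for z in np.arange(.14,.31,.01):
    q=C[(np.hypot(C[...,0]-s[0],C[...,1]-s[1])<.06)&(abs(C[...,2]-z)<.005)]
    if len(q)>4: print(round(z,2),len(q),np.round([q[:,0].min(),q[:,0].max(),(q[:,0].min()+q[:,0].max())/2,q[:,1].max()],4))
r,_=proj('side',[.512,.17,.2]); r=r.astype(int)
cv2.imwrite(f'pics/{n}.png',cv2.resize(im[max(r[0]-110,0):r[0]+130,max(r[1]-130,0):r[1]+130],None,fx=2.3,fy=2.3))
E
python3 look.py over
```

```text
clk 7.53 pos [0.5134 0.1693 0.3256] yaw -12.7 z [-0.002 -0.001 -1.   ] F [-0.7  0.3 -2.3] w 0.029
shift [-0.05 -0.07  6.56] twist 0.005
0.14 169 [0.4811 0.5387 0.5099 0.2023]
0.15 181 [0.4789 0.5432 0.511  0.2055]
0.2 22 [0.4972 0.5235 0.5104 0.1847]
0.21 47 [0.4972 0.5237 0.5105 0.1854]
0.22 46 [0.4975 0.5238 0.5106 0.185 ]
0.23 44 [0.4977 0.5238 0.5107 0.1851]
0.24 48 [0.4978 0.5238 0.5108 0.1841]
0.25 51 [0.4964 0.5239 0.5102 0.185 ]
0.26 29 [0.4983 0.5217 0.51   0.1842]
0.29 366 [0.4742 0.5477 0.511  0.2075]
0.3 184 [0.4744 0.5477 0.5111 0.207 ]
```

View pics/over.png

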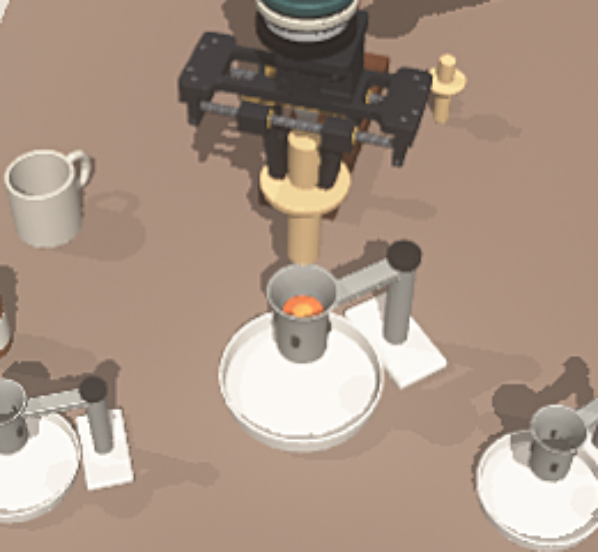

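The shaft sits right over the funnel in the same camera: shaft axis (0.5105, 0.170), rim axis (0.511, 0.171). Lowering in.

>>> play_rows(targets=[{"translation": [0,-0.1,2],"twist": 0},{"translation": [0,-0.1,4],"twist": 0},{"translation": [0,-0.1,5.5],"twist": 0},{"translation": [0,-0.1,6.5],"twist": 0},{"translation": [0,-0.1,7.2],"twist": 0}])

```text
clock: 8.15
position: [0.5139, 0.1705, 0.2538]
orientation: [0.0, 0.994, -0.111, -0.0]
wrist_force: [-0.2, 1.4, -0.5]
gripper_width: 0.0291
```

>>> play_rows(targets=[{"translation": [0,0,0.4],"twist": 0},{"translation": [0,0,0.8],"twist": 0},{"translation": [0,0,1.2],"twist": 0},{"translation": [0,0,1.6],"twist": 0},{"translation": [0,0,2],"twist": 0}])

```text
clock: 8.78
position: [0.5158, 0.1715, 0.2389]
orientation: [-0.001, 0.994, -0.111, 0.003]
wrist_force: [-2.7, 0.1, 11.0]
gripper_width: 0.0289
```

>>> play_rows(targets=[{"translation": [0,0,0.4],"twist": 0},{"translation": [0,0,0.8],"twist": 0},{"translation": [0,0,1.2],"twist": 0},{"translation": [0,0,1.6],"twist": 0},{"translation": [0,0,2],"twist": 0}])

```text
clock: 9.4
position: [0.5139, 0.1706, 0.2141]
orientation: [0.0, 0.994, -0.111, -0.0]
wrist_force: [-0.1, -0.1, -2.0]
gripper_width: 0.0293
```

```bash
python3 look.py push
```

```text
clk 9.5 pos [0.5135 0.1704 0.2135] yaw -12.7 z [-0.002 -0.001 -1.   ] F [-0.   0.2 -2.5] w 0.0291
shift [-0.04  0.06 -4.65] twist 0.005
0.14 82 [0.4812 0.5406 0.5109 0.2011]
0.15 77 [0.4789 0.5426 0.5107 0.2052]
0.18 403 [0.4758 0.5496 0.5127 0.2084]
0.19 88 [0.4783 0.5465 0.5124 0.2051]
0.2 95 [0.483  0.5419 0.5125 0.1884]
0.21 97 [0.4831 0.544  0.5135 0.1904]
0.22 98 [0.4833 0.5439 0.5136 0.1908]
0.23 146 [0.4851 0.5436 0.5144 0.19  ]
0.24 14 [0.5318 0.5416 0.5367 0.1772]
0.25 8 [0.5325 0.5374 0.535  0.1785]
0.26 79 [0.4617 0.568  0.5149 0.2156]
0.27 290 [0.4539 0.572  0.513  0.2146]
0.28 266 [0.4549 0.5632 0.5091 0.2141]
0.29 291 [0.4535 0.5719 0.5127 0.2071]
0.3 266 [0.4555 0.5718 0.5137 0.208 ]
```

View pics/push.png

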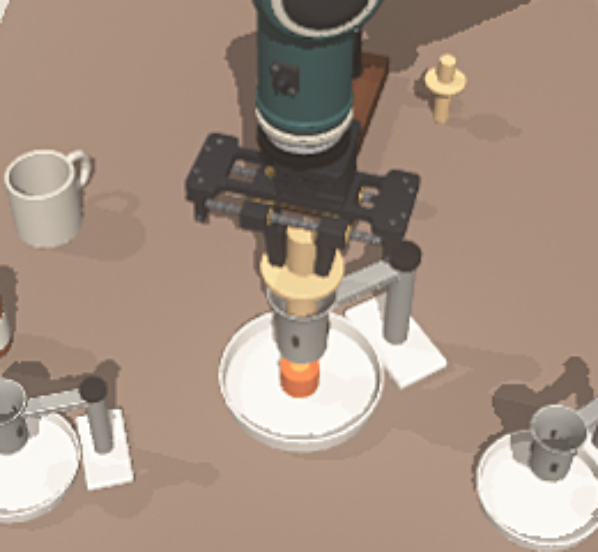

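The carrot has dropped out and stands in the tray under the tube. The collar is still about 24 mm above the rim, so I lower it home gently.

>>> play_rows(targets=[{"translation": [0,0,0.7],"twist": 0},{"translation": [0,0,1.3],"twist": 0},{"translation": [0,0,1.8],"twist": 0},{"translation": [0,0,2.1],"twist": 0},{"translation": [0,0,2.2],"twist": 0}])

```text
clock: 10.12
position: [0.514, 0.1706, 0.1924]
orientation: [0.0, 0.994, -0.111, -0.0]
wrist_force: [-0.2, 0.8, -1.6]
gripper_width: 0.029
```

>>> play_rows(targets=[{"translation": [0,0,0.1],"twist": 0},{"translation": [0,0,0.15],"twist": 0},{"translation": [0,0,0.2],"twist": 0},{"translation": [0,0,0.25],"twist": 0},{"translation": [0,0,0.25],"twist": 0}])

```text
clock: 10.75
position: [0.5141, 0.1706, 0.1902]
orientation: [0.0, 0.994, -0.111, -0.0]
wrist_force: [-0.1, 0.0, -2.1]
gripper_width: 0.0291
```

>>> play_rows(targets=[{"translation": [0,0,0.05],"twist": 0},{"translation": [0,0,0.1],"twist": 0},{"translation": [0,0,0.15],"twist": 0},{"translation": [0,0,0.15],"twist": 0},{"translation": [0,0,0.15],"twist": 0}])

```text
clock: 11.38
position: [0.5141, 0.1706, 0.1888]
orientation: [0.0, 0.994, -0.111, 0.0]
wrist_force: [-0.1, 0.3, -0.5]
gripper_width: 0.0293
```

>>> play_rows(targets=[{"translation": [0,0,0.03],"twist": 0},{"translation": [0,0,0.06],"twist": 0},{"translation": [0,0,0.1],"twist": 0},{"translation": [0,0,0.1],"twist": 0},{"translation": [0,0,0.1],"twist": 0}])

```text
clock: 12.0
position: [0.5141, 0.1707, 0.1887]
orientation: [-0.0, 0.994, -0.111, 0.0]
wrist_force: [-2.8, -1.2, 5.7]
gripper_width: 0.0287
```

Contact: the force rose to +5.7 N and z stopped at 0.1887, as predicted for home (0.189). Opening the fingers.

>>> play_rows(targets=[{"translation": [0,0,0],"twist": 0},{"translation": [0,0,0],"twist": 0},{"translation": [0,0,0],"twist": 0},{"translation": [0,0,0],"twist": 0},{"translation": [0,0,0],"twist": 0}], hand=8.5)

```text
clock: 12.62
position: [0.514, 0.1706, 0.1876]
orientation: [0.0, 0.994, -0.111, -0.0]
wrist_force: [0.3, 0.1, 0.4]
gripper_width: 0.0767
```

>>> play_rows(targets=[{"translation": [0,0,0],"twist": 0},{"translation": [0,0,0],"twist": 0},{"translation": [0,0,0],"twist": 0},{"translation": [0,0,0],"twist": 0},{"translation": [0,0,0],"twist": 0}])

```text
clock: 13.25
position: [0.5141, 0.1706, 0.1877]
orientation: [0.0, 0.994, -0.111, 0.0]
wrist_force: [-0.3, -0.4, 0.6]
gripper_width: 0.0848
```

>>> play_rows(targets=[{"translation": [0,0,-2],"twist": 0},{"translation": [0,0,-5],"twist": 0},{"translation": [0,0,-9],"twist": 0},{"translation": [0,0,-13],"twist": 0},{"translation": [0,0,-16],"twist": 0}])

```text
clock: 13.88
position: [0.5144, 0.1707, 0.3499]
orientation: [-0.0, 0.994, -0.111, 0.001]
wrist_force: [-0.2, -0.0, -0.4]
gripper_width: 0.0852
```

```bash
python3 look.py done
python3 - <<'E'
from h import *
np.set_printoptions(precision=4,suppress=True)
for n in ('side','top'):
    im,d=vision.get_image(n);C=cloud(n,d)
    for l,r,z0,z1 in (('collar top',.045,.15,.166),('grip top',.03,.195,.215),('rim+',.045,.14,.149)):
        p=C[(np.hypot(C[...,0]-.511,C[...,1]-.17)<r)&(C[...,2]>z0)&(C[...,2]<z1)]
        if len(p)>4: print(n,l,len(p),np.median(p,0),cv2.minEnclosingCircle(p[:,:2].astype(np.float32)))
E
```

```text
clk 13.97 pos [0.5159 0.1712 0.3522] yaw -12.7 z [ 0.008  0.002 -1.   ] F [0.1 0.4 0.3] w 0.0849
shift [-0.32  0.22  9.22] twist 0.005
0.14 25 [0.4887 0.5308 0.5098 0.202 ]
0.15 67 [0.4769 0.5485 0.5127 0.2053]
0.16 566 [0.4751 0.5494 0.5122 0.2071]
0.17 41 [0.4984 0.5257 0.512  0.1839]
0.18 46 [0.4987 0.5257 0.5122 0.1844]
0.19 46 [0.4988 0.5258 0.5123 0.1846]
0.2 104 [0.499  0.5261 0.5125 0.184 ]
0.21 50 [0.5017 0.5258 0.5137 0.1816]
side collar top 634 [0.5113 0.1803 0.1575] ((0.5130106210708618, 0.1683773696422577), 0.039041779935359955)
side grip top 155 [0.5119 0.1727 0.204 ] ((0.512611985206604, 0.1693313717842102), 0.015829848125576973)
side rim+ 17 [0.5071 0.2003 0.1432] ((0.5064765214920044, 0.1941518932580948), 0.01987861655652523)
top collar top 652 [0.5158 0.1498 0.1574] ((0.5139687061309814, 0.1627822071313858), 0.03807436674833298)
top grip top 121 [0.5146 0.1601 0.2043] ((0.5136037468910217, 0.1656537652015686), 0.014646916650235653)
```

View pics/done.png

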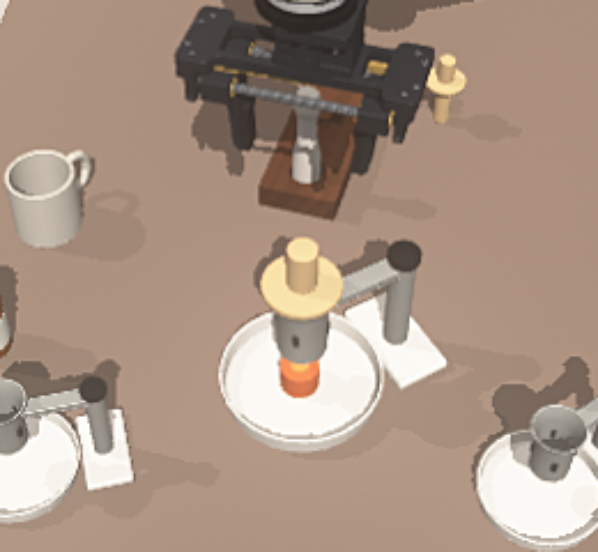

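The final picture shows the pusher home and upright, the carrot in the tray, and the open gripper clear above. Handing in.

```bash
python3 -c "
from station import *
print(sign_off(), get_state()['clock'])"
```

```text
the job is handed in; nothing more can be done
the job is handed in; nothing more can be done
```

I took the wide-collared pusher out of the rack and pushed the carrot out through the bottom of the largest chute into its tray. I then seated the pusher until its collar met the rim, let go and backed off upward. I handed the job in at about 14 s on the clock, against the 38 s limit.

- **Pusher home:** the collar's top measured at z = 0.1575 m (0.158 expected at home). The grip's top measured 0.204 m (0.205 expected). The pusher stands upright.
- **Carrot:** in the last picture it lies on the tray floor under the tube.
- **Forces:** the highest wrist-force reading after any move was about 11 N while pushing and about 6 N at seating. Only the end of each move is reported, so short peaks in between would not show.
- **Gripper:** it was open about 85 mm and about 16 cm above the release height, with wrist force near zero.
- **Small disagreement:** the side and top cameras put the seated pusher's y a few millimetres apart (0.169 against 0.166 m at the grip, 0.168 against 0.163 m at the collar). This is partly from partial views, and the heights agree.

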